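# Feeler under the tilt-out bin

## Task

The organiser's tilt-out bin has been rubbing, so test the gap beneath it: pick up the thinner of the two wooden feelers by its upright grip and, holding it flat, slide its blade squarely in from the front under the bin until at least 50 mm of it is beneath. Do not force it: it must go in freely, not jam against the organiser. Let go and leave it lying flat in the gap, and leave the thick feeler where it lies.

Things in the scene. Friction and masses are not known exactly. Their poses are not given: they have to be found in the camera images.
- feeler: Thin feeler, bare light wood, loose, 60 g: flat blade 8 mm thick, 36 wide, 170 long, lying on the ledge, with an upright grip. Origin on the underside below the grip's middle; x along the blade to its testing end (blade -40 to +130 mm), y across, z up. Grip 30 mm along x, 14 mm along y, from 8 to 70 mm above the underside: take it from above across its 14 mm.
- feeler_tip (a point): Middle of the testing end of the thin feeler's blade, 130 mm from the feeler's origin along x, at half the blade's thickness (4 mm above its underside); axes as the feeler's.
- thick_feeler: Thick feeler, bare light wood, loose, 160 g: blade 30 mm thick (too thick for the gap), 50 wide, 150 long (-40 to +110 mm in x), upright grip 30 x 14 mm from 30 to 78 mm. Origin on the underside below the grip's middle, x to its testing end, z up. Lies beside the thin one, nearer to or farther from the robot, pointing roughly the same way. Not needed.
- organiser: White organiser, grey bin at its front, all fixed; 120 mm deep (x), 160 wide (y), 112 high. Origin: centre of its underside, on the ledge; x from front to back, z up. Stands on side skids 22 mm high: below the bin a gap 120 mm wide, 22 high, open only at the front, mouth at x = -60, end at x = +54 mm. Bin edge and lip overhang the mouth by 12 mm, 90 to 105 mm up. Front looks to +y, turned 10-40 deg to +x.

How it is judged:
By the outcome, as a careful person would: the job done as asked, in the order asked, and still so for the second after the job is handed in, with the robot touching nothing.
It also fails if it takes over 40 s, if anything falls off the work surface, if the arm or the gripper's body presses on something with over 40 N, if the wrist force passes 120 N, or if a joint passes its speed limit or range.

## Robot

A 6-joint arm with a two-finger parallel gripper is mounted at the origin on the work surface. World frame = base frame: x ahead of the robot, y to its left, z up, the work surface at z = 0. Lengths are in m, angles in rad, forces in N, time in s.
With the tool pointing down it reaches from about 0.2 to 0.875 m from the base axis. Payload 3.4 kg.
Tool frame: the origin (TCP) lies on the front face of the gripper's body, between the roots of the fingers; the fingertips stand 97 mm ahead of it and the grasp point (between the pads) lies 78 mm ahead of it; z points along the fingers, y is the line along which they close (so a half turn about z gives the same grasp; the last joint's range is limited). The gripper opens to 94 mm and grips with 3 to 60 N. Pads are 16 mm wide; open, the fingers measure 119 mm over their backs; the gripper's body (75 mm by 177 mm) begins 78 mm behind the grasp point.
Start: joints at [1.093, 0.276, 1.505, -0, 1.361, -0.121], TCP at [0.201, 0.539, 0.303] pointing down, gripper open.
Joint ranges: [-2.89, 2.89], [-0.75, 2.08], [0.22, 2.7], [-1.18, 4.32], [0.11, 2.71], [-2.7, 2.7]. Speed limits (rad/s): [2.57, 2.57, 3.14, 3.14, 3.14, 3.14].

## Interface

Orientations are given as [roll, pitch, yaw] about the fixed x, y, z axes, in that order (R = Rz(yaw) Ry(pitch) Rx(roll)).
In Python, from workcell import readout, optics, manip gives the robot as it stands. The module is installed in compiled form; this text tells all that it offers.
- The arm moves only by the tool move_arm, never from a script. Its arguments are lists of equal length, an entry for each row: "delta_pos": the shift along the tool's x, y, z in mm, a list of three; "turn": the turn, a rotation vector about the tool's x, y, z in degrees, a list of three; "fingers": the opening, from 0 (shut) to 1 (fully open). A call has 1 to 20 rows; each row shifts and turns the commanded pose from where the row before left it, along the tool's axes as they then stand; what a row does not reach is not made up. A row lasts 1/8 s, in which the tool goes at most 62.5 mm and 10.7 degrees, less where a joint would pass 70% of its speed; a pose out of reach is approached as far as the arm can. A call is refused whole if a number of a shift passes 62.5 or a number of a turn 10.7, either way. A call with a gripper value outside its range is refused whole. The fingers move at their own pace and stop on an object; "grip_force" is the grip in N (left out, the last holds). Time passes only in rows, so rows that do not move let the fingers close. It gives the time, the measured TCP pose, the force, the opening and the grip force at its end, in the units of the state.
- readout.get_state(): the state, without advancing time (a new reading comes with each control period).
- optics.read_camera(name): name is "scene" or "side" or "wrist"; returns the picture (400x640x3 uint8, blue, green, red); there is no depth.
- optics.camera_model(name): a dict with "fx", "fy", "cx", "cy" (pixels), "R" (3x3) and "t" (3): a world point X has camera coordinates R X + t; the wrist camera has in their place "hand_eye" (4x4, takes a point from camera to tool coordinates, whose origin is the TCP and whose axes are the flange's). Camera axes: x right, y down, z forward; pixel columns grow to the right and rows downward; lengths in m; the calibration is good to about 2 mm. A picture is of the moment at which its call begins: read the wrist's pose just before it. camera_model takes no time and is no camera call.
- manip.sign_off(): hands the job in; it is judged then, once.
The state is a dict: "time": time; "joint_pos": joint angles; "dq": joint speeds; "effort": joint torques, N m; "ee_pos": TCP position; "orientation": TCP orientation; "wrist_force": force on the tool from outside, world axes, zero at the start; "wrist_torque": the same for the moment, N m; "width": finger opening in m; "gripper_force": force on a finger pad.
Only numpy, scipy, OpenCV 4.12 (cv2) and the standard library are available. Lean on these libraries where they do the work, as an engineer would, in place of code of your own. Each camera call takes 0.05 s, during which the arm holds its last target. There are 200 camera calls.

## Working session

There is one attempt and no reset: what is moved stays moved. The work goes in short steps, Python scripts to look and compute and a tool call to move; the robot and the scene stay as the last step left them, time stands still between calls to the robot, and variables do not carry over. Pictures are saved under pics/ and viewed, at most 10 in all, crops included, and the job is handed in when it is done.

Besides the shell and the picture viewer there is one more tool, called after ">>>" as a command line: name --argument value ..., lists and objects as JSON in quotes. move_arm: Moves the arm, as the interface text tells. Its arguments: {"type":"object","properties":{"delta_pos":{"type":"array","items":{"type":"array","items":{"type":"number"}}},"turn":{"type":"array","items":{"type":"array","items":{"type":"number"}}},"fingers":{"type":"array","items":{"type":"number"}},"grip_force":{"type":"number"}},"required":["delta_pos","turn","fingers"]}

```bash
mkdir -p pics; python3 - <<'E'
from workcell import readout, optics
import cv2
s=readout.get_state(); print({k:s[k] for k in('time','ee_pos','orientation','width')})
for n in("scene","side","wrist"):
    im=optics.read_camera(n); cv2.imwrite(f"pics/{n}0.png",im)
    m=optics.camera_model(n); print(n,m)
a=cv2.imread("pics/scene0.png");b=cv2.imread("pics/side0.png")
E
```

```text
{'time': 0.0, 'ee_pos': array([0.20065799, 0.53843912, 0.30183709]), 'orientation': array([-3.13986034e+00, -1.91038167e-04,  2.78478064e+00]), 'width': 0.09406796995161054}
scene {'fx': 385.2136761303133, 'fy': 385.2136761303133, 'cx': 325.55786803487376, 'cy': 193.23502649170206, 'R': array([[-0.6589128 ,  0.7521143 , -0.01256997],
       [ 0.52369085,  0.44667162, -0.72541875],
       [-0.53998316, -0.48457047, -0.68819302]]), 't': array([ 0.32591032, -0.26197995,  1.20880364])}
side {'fx': 407.78180068868033, 'fy': 407.78180068868033, 'cx': 323.9534711434338, 'cy': 198.29824183783373, 'R': array([[ 0.87981633, -0.47530974, -0.00196907],
       [-0.30161189, -0.55508366, -0.7751854 ],
       [ 0.36736017,  0.68261467, -0.63173073]]), 't': array([-0.42519574,  0.18832703,  0.80129634])}
wrist {'fx': 313.86404280520736, 'fy': 313.86404280520736, 'cx': 319.2754264735152, 'cy': 202.13063536074876, 'hand_eye': array([[ 2.94414851e-04, -9.68229783e-01, -2.50061993e-01,
         7.28371831e-02],
       [ 9.99999911e-01,  3.60619846e-04, -2.18937912e-04,
        -7.31837629e-04],
       [ 3.02159525e-04, -2.50061906e-01,  9.68229803e-01,
        -8.26877945e-02],
       [ 0.00000000e+00,  0.00000000e+00,  0.00000000e+00,
         1.00000000e+00]])}
```

View pics/scene0.png

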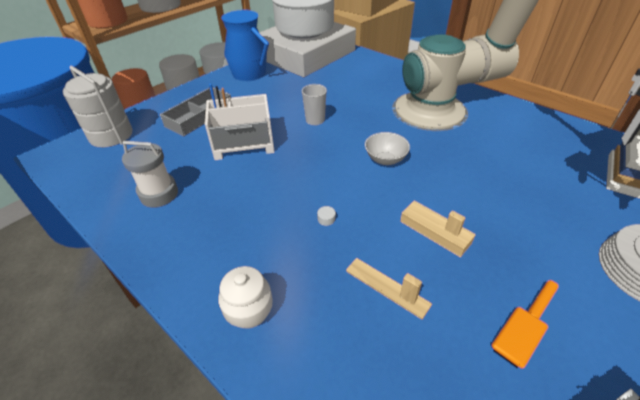

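View pics/side0.png

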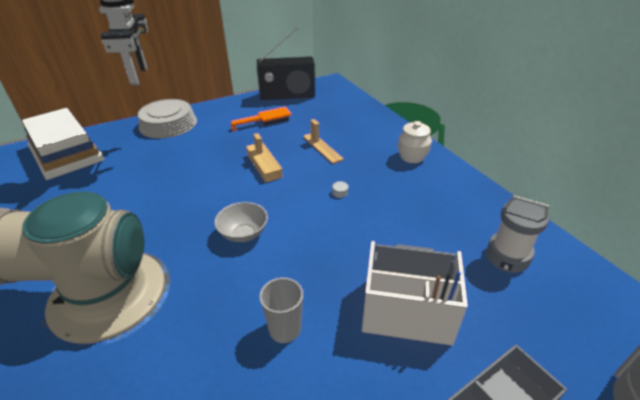

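View pics/wrist0.png

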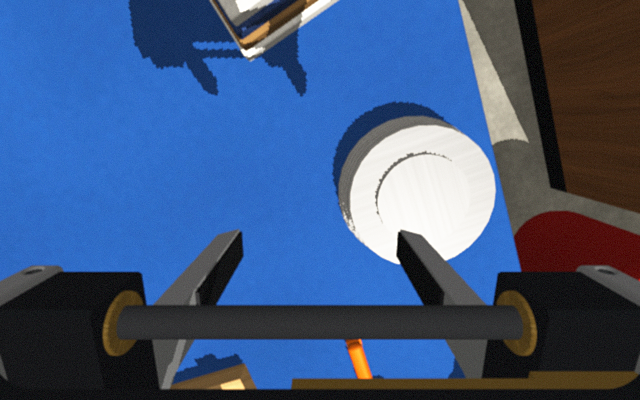

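Scene: the thin feeler has its grip near (411,289) and tip near (352,265). The thick one is at (437,228), and the organiser's front faces the camera with feet at about (218,155) and (271,151). In the side view the thin grip is at (315,130). I'll enlarge both.

```bash
python3 - <<'E'
import cv2,numpy as np
a=cv2.imread("pics/scene0.png");b=cv2.imread("pics/side0.png")
r=lambda im,x,y,w,h,k:cv2.resize(im[y:y+h,x:x+w],None,fx=k,fy=k,interpolation=cv2.INTER_CUBIC)
A=r(a,335,250,100,75,4);B=r(a,195,85,100,75,4)
C=r(b,290,110,100,75,4);D=r(b,350,230,130,75,3)
D=cv2.copyMakeBorder(D,0,75,0,10,0)
cv2.imwrite("pics/crop.png",np.vstack([np.hstack([A,B]),np.hstack([C,D])]))
E
```

```text
(no output)
```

View pics/crop.png

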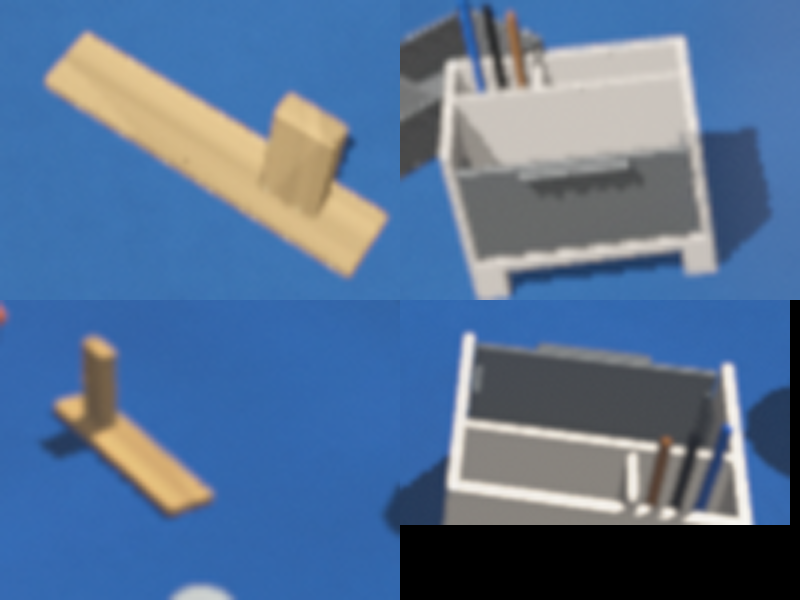

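```bash
cat > h.py <<'E'
import numpy as np
from scipy.optimize import least_squares
from workcell import optics
M={n:optics.camera_model(n) for n in("scene","side")}
def proj(n,X):
    m=M[n];c=m["R"]@X+m["t"];return np.array([m["fx"]*c[0]/c[2]+m["cx"],m["fy"]*c[1]/c[2]+m["cy"]])
def tri(obs): 
    r=least_squares(lambda X:np.concatenate([proj(n,X)-p for n,p in obs]),[.3,.5,.03]);return r.x,np.abs(r.fun).max()
def ray(n,p,z):
    m=M[n];d=m["R"].T@np.array([(p[0]-m["cx"])/m["fx"],(p[1]-m["cy"])/m["fy"],1]);o=-m["R"].T@m["t"];return o+d*(z-o[2])/d[2]
E
python3 - <<'E'
from h import *
np.set_printoptions(precision=4,suppress=True)
c=lambda x,y,ox,oy,k,X,Y:np.array([(x-X+.5)/k-.5+ox,(y-Y+.5)/k-.5+oy])
fs=lambda x,y:("scene",c(x,y,335,250,4,0,0)); os_=lambda x,y:("scene",c(x,y,195,85,4,400,0))
fd=lambda x,y:("side",c(x,y,290,110,4,0,300)); od=lambda x,y:("side",c(x,y,350,230,3,400,300))
print("grip top",tri([fs(311,119),fd(100,346)]))
print("tip",tri([fs(66,54),fd(190,500)])); print("back",tri([fs(370,240),fd(68,400)]))
O=[((60,80,112),os_(447,62)),((60,-80,112),os_(684,38)),((60,80,112),od(744,518)),((60,-80,112),od(452,490)),
((-60,-80,112),od(470,333)),((-60,80,112),od(728,365)),((-60,80,112),os_(441,160)),((-60,-80,112),os_(694,150)),((-60,-80,0),os_(718,272)),((-60,80,0),os_(479,299))]
for s in(1,-1):
  Q=[(np.array([a[0],s*a[1],a[2]])/1e3,b) for a,b in O]
  def f(p,w=None):
    C,S=np.cos(p[2]),np.sin(p[2]);R=np.array([[C,-S,0],[S,C,0],[0,0,1]])
    return np.concatenate([proj(n,R@X+[p[0],p[1],0])-q for X,(n,q) in Q])
  for y in (-2,1):
    r=least_squares(f,[.5,0,y],loss='soft_l1');print(s,r.x,np.degrees(r.x[2]),r.cost);
    if r.cost<60: print(f(r.x).reshape(-1,2))
for k,(p,q) in {"bL":(O[0],O[2]),"bR":(O[1],O[3]),"fR":(O[7],O[4]),"fL":(O[6],O[5])}.items(): print(k,tri([p[1],q[1]]))
print("knob",tri([("scene",np.array([326,210])),("side",np.array([341,186]))]))
print("bowl",ray("scene",(388,150),.03),"jar",ray("scene",(245,300),.04),"thick grip",ray("scene",(456,218),.078))
E
```

```text
grip top (array([0.62  , 0.3124, 0.0709]), np.float64(0.3408398524937297))
tip (array([0.6251, 0.1833, 0.009 ]), np.float64(0.17640879226229345))
back (array([0.6138, 0.3516, 0.006 ]), np.float64(0.4568112757235099))
1 [ 0.4946 -0.3092 -2.2328] -127.92965118900807 11.100444947215532
[[ 0.0432  0.5093]
 [-0.2246  0.2905]
 [ 2.318   3.233 ]
 [-1.4565 -0.9065]
 [-1.7732 -0.1966]
 [ 0.9069 -0.5237]
 [-0.027   0.173 ]
 [ 0.8857 -4.5928]
 [-0.4864 -0.0283]
 [-0.0455  0.6402]]
1 [ 0.4946 -0.3092  4.0504] 232.07035099955377 11.100444947214289
[[ 0.0432  0.5093]
 [-0.2246  0.2905]
 [ 2.318   3.233 ]
 [-1.4565 -0.9065]
 [-1.7732 -0.1966]
 [ 0.9069 -0.5237]
 [-0.027   0.173 ]
 [ 0.8857 -4.5928]
 [-0.4864 -0.0283]
 [-0.0455  0.6402]]
-1 [ 0.4229 -0.2693 -1.9127] -109.59161912027766 762.8388450100819
-1 [ 0.5669 -0.2188  0.8894] 50.956606389929505 316.60295722657844
bL (array([ 0.5206, -0.401 ,  0.115 ]), np.float64(0.8968101171149669))
bR (array([ 0.3951, -0.3095,  0.1119]), np.float64(0.8649300370833544))
fR (array([ 0.4761, -0.2085,  0.104 ]), np.float64(0.1428883010966615))
fL (array([ 0.5931, -0.3113,  0.1116]), np.float64(0.44640763945261597))
knob (array([0.5599, 0.0564, 0.0255]), np.float64(0.9703500791833903))
bowl [0.2908 0.04   0.03  ] jar [0.829  0.1036 0.04  ] thick grip [0.4441 0.3031 0.078 ]
```

>>> move_arm --delta_pos '[[0, 0, 0], [0, 0, 0], [0, 0, 0], [0, 0, 0], [0, 0, 0], [0, 0, 0], [0, 0, 0], [-25.4, 40.3, 6], [-25.4, 40.3, 6], [-25.4, 40.3, 6], [-25.4, 40.3, 6], [-25.4, 40.3, 6], [-25.4, 40.3, 6], [-25.4, 40.3, 6], [-25.4, 40.3, 6], [-25.4, 40.3, 6], [-25.4, 40.3, 6], [0, 0, 0], [0, 0, 0]]' --turn '[[0, 0, 9.4], [0, 0, 9.4], [0, 0, 9.4], [0, 0, 9.4], [0, 0, 9.4], [0, 0, 9.4], [0, 0, 9.4], [0, 0, 0], [0, 0, 0], [0, 0, 0], [0, 0, 0], [0, 0, 0], [0, 0, 0], [0, 0, 0], [0, 0, 0], [0, 0, 0], [0, 0, 0], [0, 0, 0], [0, 0, 0]]' --fingers '[1, 1, 1, 1, 1, 1, 1, 1, 1, 1, 1, 1, 1, 1, 1, 1, 1, 1, 1]'

```text
time: 2.52
ee_pos: [0.619, 0.3118, 0.2421]
orientation: [-3.14, -0.0, 1.636]
wrist_force: [-0.1, 1.5, -0.2]
width: 0.0939
gripper_force: 0.0
```

```bash
python3 - <<'E'
from workcell import readout, optics
import cv2
from h import *
s=readout.get_state(); print({k:s[k] for k in('time','ee_pos','orientation','joint_pos')})
cv2.imwrite("pics/wrist1.png",optics.read_camera("wrist"))
print("lantern",ray("scene",(155,195),.0),ray("side",(510,255),0))
E
```

```text
{'time': 2.525, 'ee_pos': array([0.61902312, 0.31182037, 0.24211021]), 'orientation': array([-3.13971090e+00, -2.64290427e-04,  1.63597734e+00]), 'joint_pos': array([3.65988313e-01, 4.87704254e-01, 1.32074647e+00, 8.33047451e-04,
       1.33486095e+00, 3.00611623e-01])}
lantern [ 0.7731735  -0.31031606  0.        ] [ 0.77593166 -0.30270479  0.        ]
```

View pics/wrist1.png

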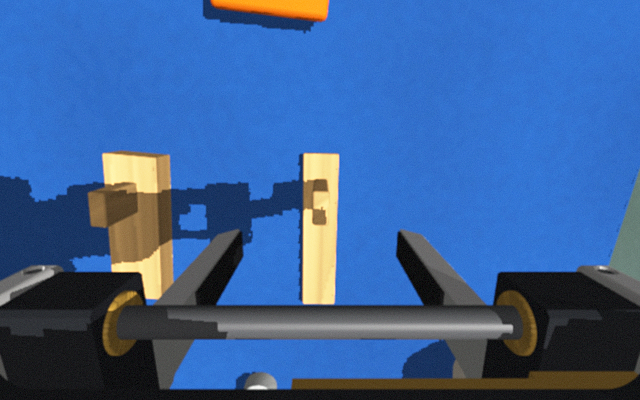

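The wrist view shows the thin blade upright in the picture, with its edges at columns 303–339 (far end, row 153) and 303–336 (near, row 303). The grip is at about columns 312–328, rows 180–224. The thick feeler is to the left at (137,200).

```bash
cat >> h.py <<'E'
from scipy.spatial.transform import Rotation as Ro
W=optics.camera_model("wrist")
def wT(s):
    T=np.eye(4);T[:3,:3]=Ro.from_euler('xyz',s["orientation"]).as_matrix();T[:3,3]=s["ee_pos"];return T@W["hand_eye"]
def wray(T,p,z):
    d=T[:3,:3]@np.array([(p[0]-W["cx"])/W["fx"],(p[1]-W["cy"])/W["fy"],1]);o=T[:3,3];return o+d*(z-o[2])/d[2]
def wproj(T,X):
    c=T[:3,:3].T@(np.array(X)-T[:3,3]);return W["fx"]*c[0]/c[2]+W["cx"],W["fy"]*c[1]/c[2]+W["cy"]
E
python3 - <<'E'
from h import *
from workcell import readout
s=readout.get_state();T=wT(s)
print("expected grip top",wproj(T,[.62,.3124,.07]))
a=[wray(T,p,.008) for p in((303,153),(339,153),(303,303),(336,303))]
b=(a[0]+a[1])/2;t=(a[2]+a[3])/2;d=t-b
print("back",b,"tip",t,"len",np.linalg.norm(d),"yaw",np.degrees(np.arctan2(d[1],d[0])),"origin",b+d/np.linalg.norm(d)*.04)
for p in((313,190),(328,190),(313,224),(328,224)):print(wray(T,p,.07))
E
```

```text
expected grip top (np.float64(321.98285118585216), np.float64(208.96649265571898))
back [0.61665238 0.35313784 0.008     ] tip [0.62641763 0.18392118 0.008     ] len 0.16949818735185798 yaw -86.69720566927202 origin [0.61895689 0.31320428 0.008     ]
[0.61142537 0.32824492 0.07      ]
[0.6238711  0.32907544 0.07      ]
[0.61324849 0.29856502 0.07      ]
[0.62604843 0.29942114 0.07      ]
```

>>> move_arm --delta_pos '[[0.3, 0, 23], [0.3, 0, 23], [0.3, 0, 23], [0.3, 0, 23], [0, 0, 24], [0, 0, 0], [0, 0, 0], [0, 0, 0], [0, 0, 0], [0, 0, 0], [0, 0, 0], [0, 0, 0], [0, 0, 0]]' --turn '[[0, 0, 0], [0, 0, 0], [0, 0, 0], [0, 0, 0], [0, 0, 0], [0, 0, 0], [0, 0, 0], [0, 0, 0], [0, 0, 0], [0, 0, 0], [0, 0, 0], [0, 0, 0], [0, 0, 0]]' --fingers '[0.5, 0.5, 0.5, 0.5, 0.5, 0.5, 0, 0, 0, 0, 0, 0, 0]' --grip_force 20

```text
time: 4.2
ee_pos: [0.6198, 0.313, 0.1273]
orientation: [3.141, -0.0, 1.636]
wrist_force: [-1.2, -0.2, 5.6]
width: 0.0138
gripper_force: 20.0
```

>>> move_arm --delta_pos '[[0, 0, -20], [0, 0, -30], [0, 0, -30], [0, 0, 0], [0, 0, 0], [0, 0, 0], [0, 0, 0], [0, 0, 0], [-32.7, 28.5, 0], [-32.7, 28.5, 0], [-32.7, 28.5, 0], [-32.7, 28.5, 0], [-32.7, 28.5, 0], [-32.7, 28.5, 0], [-32.7, 28.5, 0], [-32.7, 28.5, 0], [-32.7, 28.5, 0], [-32.7, 28.5, 0], [0, 0, 0], [0, 0, 0]]' --turn '[[0, 0, 0], [0, 0, 0], [0, 0, 0], [0, 0, 8.35], [0, 0, 8.35], [0, 0, 8.35], [0, 0, 8.35], [0, 0, 8.35], [0, 0, 0], [0, 0, 0], [0, 0, 0], [0, 0, 0], [0, 0, 0], [0, 0, 0], [0, 0, 0], [0, 0, 0], [0, 0, 0], [0, 0, 0], [0, 0, 0], [0, 0, 0]]' --fingers '[0, 0, 0, 0, 0, 0, 0, 0, 0, 0, 0, 0, 0, 0, 0, 0, 0, 0, 0, 0]'

```text
time: 6.7
ee_pos: [0.6425, -0.1198, 0.2059]
orientation: [-3.14, -0.0, 0.907]
wrist_force: [-0.5, 0.1, -1.2]
width: 0.0138
gripper_force: 20.0
```

```bash
python3 - <<'E'
from workcell import readout, optics
import cv2
from h import *
s=readout.get_state(); print({k:s[k] for k in('time','ee_pos','orientation','width')})
w=optics.read_camera("wrist");a=optics.read_camera("scene");b=optics.read_camera("side")
cv2.imwrite("pics/w2.png",w);cv2.imwrite("pics/s2.png",a);cv2.imwrite("pics/d2.png",b)
r=lambda im,x,y,w,h,k:cv2.resize(im[y:y+h,x:x+w],None,fx=k,fy=k,interpolation=cv2.INTER_CUBIC)
cv2.imwrite("pics/c2.png",np.vstack([np.hstack([r(a,190,80,133,100,3),r(b,340,150,133,100,3)]),np.pad(r(w,120,200,400,150,1.99),((0,0),(0,2),(0,0)))]))
print(w.shape)
E
```

```text
{'time': 6.7, 'ee_pos': array([ 0.64249025, -0.11984188,  0.20585994]), 'orientation': array([-3.13977409e+00, -1.48417696e-04,  9.07066085e-01]), 'width': 0.013807012546198129}
(400, 640, 3)
```

View pics/c2.png

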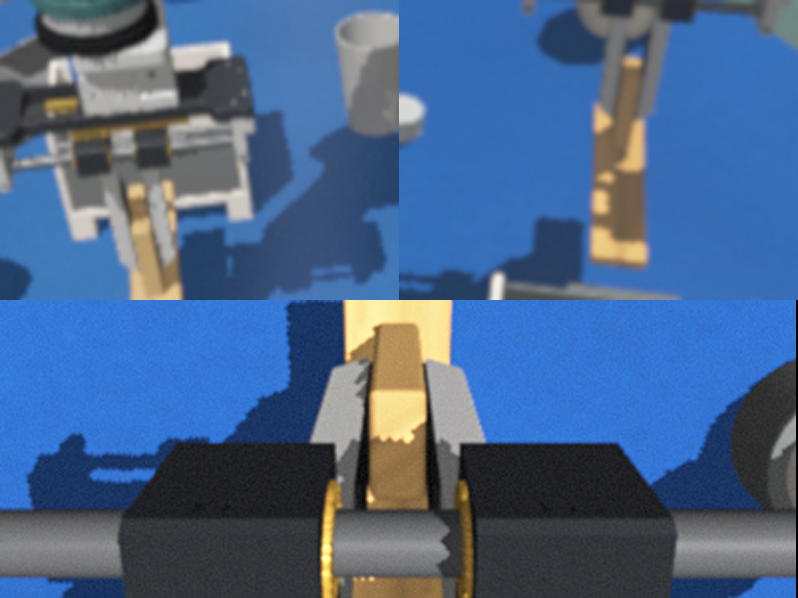

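The feeler is held square in the fingers. In the scene crop, the organiser's front foot bottoms run from (75,241) to (254,218), which is full-picture (214.7,160.0) to (274.3,152.4).

```bash
python3 - <<'E'
from h import *
L=ray("scene",(214.7,160.0),0);R=ray("scene",(274.3,152.4),0)
v=L-R;print(L,R,np.linalg.norm(v),"mid",(L+R)/2,"front normal yaw",np.degrees(np.arctan2(v[0],-v[1])))
# bin bottom edge inner corners at z=.022
d=cv=None
for px in ((222.7,158.7),(266,153)): print(ray("scene",px,0))
# side view: blade tip mid top at crop (620,263)
print(ray("side",(340+(620-399)/3,150+262/3),.206-.127+.004))
from workcell import readout
s=readout.get_state();y=s["orientation"][2];print("pred tip",s["ee_pos"][:2]-.13*np.array([np.cos(y),np.sin(y)]))
E
```

```text
[ 0.59390235 -0.31038616  0.        ] [ 0.46660114 -0.21200503  0.        ] 0.16088643181457984 mid [ 0.53025175 -0.26119559  0.        ] front normal yaw 52.30237572016034
[ 0.57634979 -0.29838881  0.        ]
[ 0.48324331 -0.22747332  0.        ]
[ 0.56462694 -0.22218926  0.083     ]
pred tip [ 0.56284049 -0.22142187]
```

>>> move_arm --delta_pos '[[0, -0.5, 20], [0, -0.5, 20], [0, 0, 18], [0, 0, 15], [0, 0, 0], [-10, 0, 0], [-10, 0, 0], [-10, 0, 0], [-10, 0, 0], [-10, 0, 0], [-10, 0, 0], [-6, 0, 0], [0, 0, 0]]' --turn '[[0, 0, 0], [0, 0, 0], [0, 0, 0], [0, 0, 0], [0, 0, 0], [0, 0, 0], [0, 0, 0], [0, 0, 0], [0, 0, 0], [0, 0, 0], [0, 0, 0], [0, 0, 0], [0, 0, 0]]' --fingers '[0, 0, 0, 0, 0, 0, 0, 0, 0, 0, 0, 0, 0]'

```text
time: 8.48
ee_pos: [0.6012, -0.1719, 0.1337]
orientation: [-3.142, -0.0, 0.907]
wrist_force: [0.4, -0.3, -0.6]
width: 0.0141
gripper_force: 20.0
```

```bash
python3 - <<'E'
from workcell import readout, optics
import cv2
from h import *
s=readout.get_state(); print({k:s[k] for k in('time','ee_pos','orientation','wrist_force','wrist_torque')})
a=optics.read_camera("scene");b=optics.read_camera("side")
r=lambda im,x,y,w,h,k:cv2.resize(im[y:y+h,x:x+w],None,fx=k,fy=k,interpolation=cv2.INTER_CUBIC)
cv2.imwrite("pics/c3.png",np.hstack([r(a,190,90,100,130,4),r(b,350,170,100,130,4)]))
E
```

```text
{'time': 8.475, 'ee_pos': array([ 0.60121059, -0.17193053,  0.13367117]), 'orientation': array([-3.14151504e+00, -1.78744693e-04,  9.06999556e-01]), 'wrist_force': array([ 0.40339298, -0.25745478, -0.57384435]), 'wrist_torque': array([-0.04995649,  0.12140593,  0.05603501])}
```

View pics/c3.png

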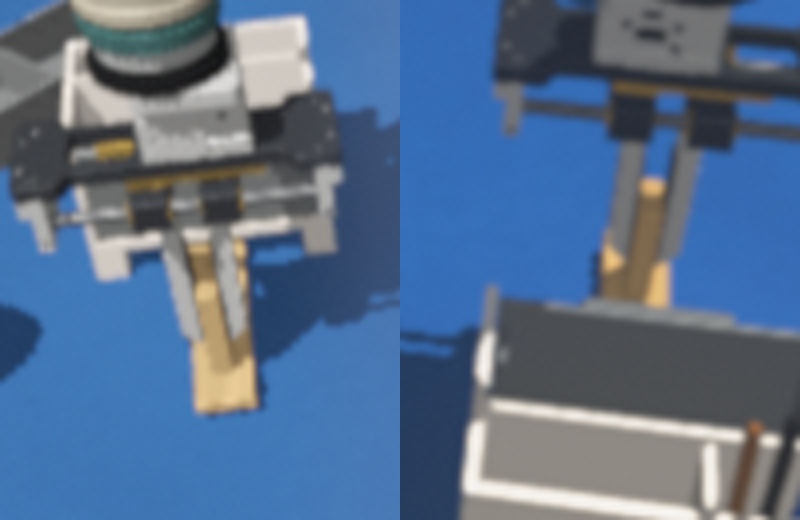

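The tip is centred in the mouth at about 6 mm clearance and 16 mm depth, with no contact force. I'll push in another 50 mm slowly and lower it.

>>> move_arm --delta_pos '[[-7, 0, 0], [-7, 0, 0], [-7, 0, 0], [-7, 0, 0], [-7, 0, 0], [-7, 0, 0], [-7, 0, 0], [-2, 0, 0], [0, 0, 0], [0, 0, 2], [0, 0, 2], [0, 0, 1], [0, 0, 0], [0, 0, 0]]' --turn '[[0, 0, 0], [0, 0, 0], [0, 0, 0], [0, 0, 0], [0, 0, 0], [0, 0, 0], [0, 0, 0], [0, 0, 0], [0, 0, 0], [0, 0, 0], [0, 0, 0], [0, 0, 0], [0, 0, 0], [0, 0, 0]]' --fingers '[0, 0, 0, 0, 0, 0, 0, 0, 0, 0, 0, 0, 0, 0]'

```text
time: 10.32
ee_pos: [0.5701, -0.2118, 0.1287]
orientation: [3.142, -0.0, 0.908]
wrist_force: [0.3, 0.2, -1.1]
width: 0.0138
gripper_force: 20.0
```

No contact with the ledge yet. I'll lower the last bit in small steps.

>>> move_arm --delta_pos '[[0, 0, 0.7], [0, 0, 0.7], [0, 0, 0], [0, 0, 0]]' --turn '[[0, 0, 0], [0, 0, 0], [0, 0, 0], [0, 0, 0]]' --fingers '[0, 0, 0, 0]'

```text
time: 10.82
ee_pos: [0.5701, -0.2118, 0.1273]
orientation: [3.142, -0.0, 0.908]
wrist_force: [0.4, -0.2, -0.3]
width: 0.0139
gripper_force: 20.0
```

>>> move_arm --delta_pos '[[0, 0, 0.4], [0, 0, 0], [0, 0, 0], [0, 0, 0], [0, 0, 0], [0, 0, 0], [0, 0, -15], [0, 0, -25], [0, 0, -30], [30, 0, -30], [50, 0, -10], [50, 0, 0], [50, 0, 0], [0, 0, 0], [0, 0, 0]]' --turn '[[0, 0, 0], [0, 0, 0], [0, 0, 0], [0, 0, 0], [0, 0, 0], [0, 0, 0], [0, 0, 0], [0, 0, 0], [0, 0, 0], [0, 0, 0], [0, 0, 0], [0, 0, 0], [0, 0, 0], [0, 0, 0], [0, 0, 0]]' --fingers '[0, 0, 0.25, 0.4, 0.5, 0.5, 0.5, 0.5, 0.5, 0.5, 0.5, 0.5, 0.5, 0.5, 0.5]'

```text
time: 12.7
ee_pos: [0.6805, -0.0701, 0.2374]
orientation: [3.141, 0.001, 0.908]
wrist_force: [0.1, 0.4, -0.1]
width: 0.0471
gripper_force: 0.0
```

```bash
python3 - <<'E'
from workcell import readout, optics
import cv2
from h import *
s=readout.get_state(); print({k:s[k] for k in('time','ee_pos','wrist_force','width')})
a=optics.read_camera("scene");w=optics.read_camera("wrist")
r=lambda im,x,y,w,h,k:cv2.resize(im[y:y+h,x:x+w],None,fx=k,fy=k,interpolation=cv2.INTER_CUBIC)
cv2.imwrite("pics/c4.png",np.hstack([r(a,190,90,100,130,4),r(w,160,0,320,400,1)[:400].repeat(1,0).__class__((520,320,3),np.uint8)*0+np.pad(w[:,160:480],((0,120),(0,0),(0,0)))]))
E
```

```text
{'time': 12.7, 'ee_pos': array([ 0.6805314 , -0.07010061,  0.23738745]), 'wrist_force': array([ 0.07494642,  0.40577538, -0.07645077]), 'width': 0.04713549052141655}
```

View pics/c4.png

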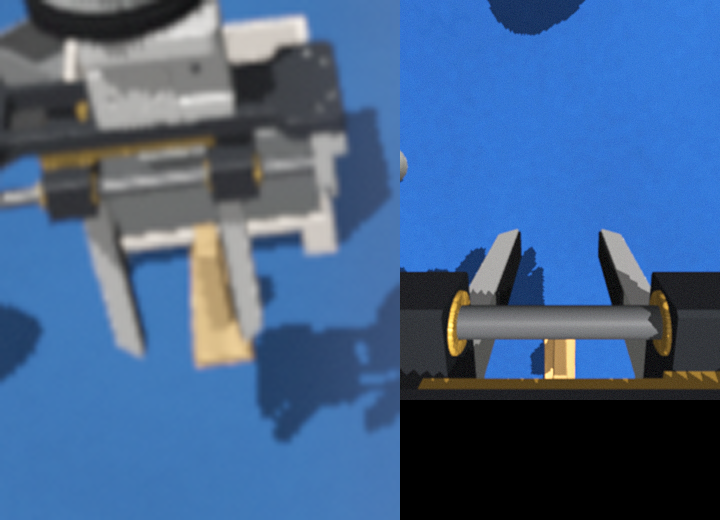

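The gripper is clear of the feeler. Its rear edge is at crop (224,362), about (245.9,180.4) in full, and it looks flat and square. I'll check the depth.

```bash
python3 - <<'E'
from h import *
l,r=[ray("scene",(190+x/4-.4,90+y/4-.4),.0) for x,y in((195,367),(254,360))]
n=np.array([.615,.789]);m=np.array([.5305,-.2613])
print([170-1e3*(p[:2]-m)@n for p in(l,r)],np.linalg.norm(l-r))
E
```

```text
[np.float64(68.98712843211231), np.float64(68.16543172150693)] 0.037044692661611416
```

Depth is about 68 mm, square and flat, so I'm handing it in.

```bash
python3 -c "
from workcell import manip; print(manip.sign_off())"
```

```text
the job is handed in; nothing more can be done
None
```

The thin feeler went in freely, with no sign of jamming; it now lies flat and square under the bin with about 68 mm beneath it, released with the arm clear and the thick feeler untouched, and the job is handed in.

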